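# Start up the reactor's bench units in the safe order

## Robot

A 7-joint arm with a two-finger parallel gripper is mounted at the origin on the work surface. World frame = base frame: x ahead of the robot, y to its left, z up, the work surface at z = 0. Lengths are in m, angles in rad, forces in N, time in s.
With the tool pointing down it reaches from about 0.4 to 0.85 m from the base axis. Payload 10.4 kg.
Tool frame: the origin (TCP) lies where the fingers leave the gripper's body, on its centre line; the fingertips stand 70 mm ahead of it and the grasp point (between the pads) lies r.grip_depth ahead of it (r.grip_depth is the distance from the TCP to the grasp point, in m); z points along the fingers, y is the direction in which the jaws open and shut (so a half turn about z gives the same grasp; the last joint's range is limited). The gripper opens to 87 mm and grips with 3 to 60 N. Pads are 19 mm wide; open, the fingers measure 117 mm over their backs; the gripper's body (75 mm by 190 mm) begins 51 mm behind the grasp point.
Start: joints at [1.313, 0.332, -0.065, 1.46, 0.022, 1.35, -0.088], TCP at [0.145, -0.608, 0.292] pointing down, gripper open.
Joint ranges: [-2.6, 2.6], [-0.5, 2.12], [-1.47, 1.34], [0.16, 2.42], [-1.27, 4.41], [0.06, 2.06], [-2.6, 2.6]. Speed limits (rad/s): [2.22, 2.22, 2.79, 2.79, 3.14, 3.14, 3.14].

## Interface

Orientations are given as a unit quaternion [x, y, z, w].
In Python, from bench import monitor, viewer, workorder, nets, r gives the robot as it stands.
- The arm moves only by the tool drive_tool, never from a script. Its argument "plan" is a list of rows, each an object of numbers: "rx", "ry", "rz": the turn, a rotation vector about the tool's x, y, z in units of 360 degrees (1.0 is 360 degrees); "x", "y", "z": the shift along the tool's x, y, z in units of 1000 mm (1.0 is 1000 mm); "fingers": the opening, from 0 (shut) to 1 (fully open). In form: [{"rx": .., "ry": .., "rz": .., "x": .., "y": .., "z": .., "fingers": ..}, ...]. A call has 1 to 12 rows; each row is the pose to reach, as a shift and turn from the pose commanded when the call began, along the tool's axes at that moment, turning the shorter way round; what a row does not reach only later rows make up. A row lasts 1/8 s, in which the tool goes at most 62.5 mm and 10.7 degrees, less where a joint would pass 70% of its speed; a pose out of reach is approached as far as the arm can. A call with a number of a shift or a turn outside -1 to 1 is refused whole. A call with a gripper value outside its range is refused whole. The fingers move at their own pace and stop on an object; "squeeze" is the grip in N (left out, the last holds). Time passes only in rows, so rows that repeat a pose let the fingers close. It gives the time, the measured TCP pose, the force and the opening at its end, in the units of the state.
- monitor.read_state(): the state, without advancing time (a new reading comes with each control period).
- viewer.camera(name): name is "scene" or "top"; returns a dict with "color" (420x560x3 uint8, red, green, blue), "depth" (420x560 float32, m along the optical axis (not along the pixel's ray), 0 where there is no reading), "camera_matrix" (3x3 intrinsics, pixels), "xyz" and "rotation" of the camera in the world. Camera axes: x right, y down, z forward; pixel columns grow to the right and rows downward; lengths in m; the calibration is good to about 2 mm. A picture is of the moment at which its call begins.
- workorder.close_job(): hands the job in, once; it reports no verdict.
Trained networks look in the newest picture that a camera, given by its name, has taken for a name from the list of things; names that differ only in an ending like _2 or _b are one class to them, and where a whole thing is asked for, a point or a joint stands for the part that bears it (a point fixed in the world has none). Each returns a list of dicts, best first, with "confidence" (0 to 1); they miss things now and then, are a little off and sometimes report something else, mostly with a low value. They report only what shows in the picture. A call takes as long as a camera call.
- nets.find_in(label, camera): "centre" ([x, y, z] in m, in world coordinates, good to about 4 mm: the middle of the surface that is visible of it).
- nets.regions_of(label, camera): "region" (420x560 bool, what is visible of it).
The state is a dict: "time": time; "joint_positions": joint angles; "joint_vel": joint speeds; "joint_torque": joint torques, N m; "ee_pos": TCP position; "eef_rot": TCP orientation; "ft_force": force on the tool from outside, world axes, zero at the start; "torque": the same for the moment, N m; "width": finger opening in m.
Only numpy, scipy, OpenCV 4.12 (cv2) and the standard library are available. Lean on these libraries where they do the work, as an engineer would, in place of code of your own. Each camera call takes 0.05 s, during which the arm holds its last target.

## Task

Start the reactor's three bench units in the safe order: first switch on the pressure monitor (the unit with the round dial), then the stirrer drive (the one with the knob), and only then the heater controller (the one with the wide display). Switch each on by pressing the raised far half of its black rocker switch lightly with the fingertips until it has gone right over. Leave the speed knob as it is set, do not shift or lift the units, and leave the things around them where they are.

Things in the scene. Friction and masses are not known exactly. Their poses are not given: they have to be found in the camera images.
- monitor: Pressure monitor: the only unit with a round white dial gauge (steel rim, 80 mm across). Loose cream desk case, 210 deep (x) by 160 wide (y): 50 mm tall in front, panel rising rearwards at 18 degrees, rear 55 mm flat at height 100. Front faces the robot, turned up to 0.2 rad. Origin: centre of underside; x front to rear, y left, z up. Its rocker switch is at the panel's right front, middle at (-64, -43, 70) mm, 20 mm or more clear of all else.
- monitor_switch (a point): Press spot of the monitor's black rocker: on its far half's surface, 11 mm from the pivot; moves with it, 4 mm from off to on. Rocker 32 mm up the slope (two 16 mm halves in a V) by 24 wide; bezel 44 x 34, 2 mm high. Off: far (rear) half tilted up, its edge 11.5 mm off the panel. On: far half 6 mm off the panel, near half up. Axes at off: x up the slope, y left along the pivot, z square to the panel.
- monitor_rocker (a joint): Rocker switch of the monitor, rad: 0 = off (far half up), 0.35 = fully on (far half down, at its stop). Pressing the far half takes about 2 to 3 N all the way; it has no spring and stays where it is left, so press it right down. It goes back only if the near half is pressed. The whole switch sits on a rubber gasket and sinks up to 2.5 mm under 5 to 12 N, springing back.
- stirrer: Stirrer drive: the only unit with a black speed knob (44 mm across, 20 mm tall) on its panel. Loose cream desk case, 210 deep (x) by 160 wide (y): 50 mm tall in front, panel rising rearwards at 18 degrees, rear 55 mm flat at height 100. Front faces the robot, turned up to 0.2 rad. Origin: centre of underside; x front to rear, y left, z up. Its rocker switch is at the panel's right front, middle at (-64, -43, 70) mm, 20 mm or more clear of all else.
- stirrer_switch (a point): Press spot of the stirrer's black rocker: on its far half's surface, 11 mm from the pivot; moves with it, 4 mm from off to on. Rocker 32 mm up the slope (two 16 mm halves in a V) by 24 wide; bezel 44 x 34, 2 mm high. Off: far (rear) half tilted up, its edge 11.5 mm off the panel. On: far half 6 mm off the panel, near half up. Axes at off: x up the slope, y left along the pivot, z square to the panel.
- stirrer_rocker (a joint): Rocker switch of the stirrer, rad: 0 = off (far half up), 0.35 = fully on (far half down, at its stop). Pressing the far half takes about 2 to 3 N all the way; it has no spring and stays where it is left, so press it right down. It goes back only if the near half is pressed. The whole switch sits on a rubber gasket and sinks up to 2.5 mm under 5 to 12 N, springing back.
- heater: Heater controller: the only unit with a wide black display (104 x 56 mm) with four small grey keys. Loose cream desk case, 210 deep (x) by 160 wide (y): 50 mm tall in front, panel rising rearwards at 18 degrees, rear 55 mm flat at height 100. Front faces the robot, turned up to 0.2 rad. Origin: centre of underside; x front to rear, y left, z up. Its rocker switch is at the panel's right front, middle at (-64, -43, 70) mm, 20 mm or more clear of all else.
- heater_switch (a point): Press spot of the heater's black rocker: on its far half's surface, 11 mm from the pivot; moves with it, 4 mm from off to on. Rocker 32 mm up the slope (two 16 mm halves in a V) by 24 wide; bezel 44 x 34, 2 mm high. Off: far (rear) half tilted up, its edge 11.5 mm off the panel. On: far half 6 mm off the panel, near half up. Axes at off: x up the slope, y left along the pivot, z square to the panel.
- heater_rocker (a joint): Rocker switch of the heater, rad: 0 = off (far half up), 0.35 = fully on (far half down, at its stop). Pressing the far half takes about 2 to 3 N all the way; it has no spring and stays where it is left, so press it right down. It goes back only if the near half is pressed. The whole switch sits on a rubber gasket and sinks up to 2.5 mm under 5 to 12 N, springing back.
- knob_mark (a point): Outer end of the white pointer line on top of the stirrer unit's speed knob, 18 mm from the knob's axis; the knob is preset anywhere within 2 rad either way and is to stay as set.
- jar: Amber glass sample jar with black lid, standing, 44 mm across, 62 mm tall; origin centre of the underside. Bystander.
- wrench: Steel wrench lying on the bench, 170 mm long; origin near its middle, on the underside, x along it. Bystander.
- beaker: Steel beaker standing, 70 mm across the rim, 85 mm tall; origin centre of the underside. Bystander.

How it is judged:
By the outcome, as a careful person would: the job done as asked, in the order asked, and still so for the second after the job is handed in, with the robot touching nothing.
It also fails if it takes over 48 s, if anything falls off the work surface, if the arm or the gripper's body presses on something with over 40 N, if the wrist force passes 120 N, or if a joint passes its speed limit or range.

## Working session

There is one attempt and no reset: what is moved stays moved. The work goes in short steps, Python scripts to look and compute and a tool call to move; the robot and the scene stay as the last step left them, time stands still between calls to the robot, and variables do not carry over. Pictures are saved under pics/ and viewed, and the job is handed in when it is done.

Besides the shell and the picture viewer there is one more tool, called after "Request:" in YAML: its name, and indented under it one key for each argument. drive_tool: Moves the arm, as the interface text tells. Its arguments: {"type":"object","properties":{"plan":{"type":"array","items":{"type":"object","properties":{"rx":{"type":"number","minimum":-1,"maximum":1},"ry":{"type":"number","minimum":-1,"maximum":1},"rz":{"type":"number","minimum":-1,"maximum":1},"x":{"type":"number","minimum":-1,"maximum":1},"y":{"type":"number","minimum":-1,"maximum":1},"z":{"type":"number","minimum":-1,"maximum":1},"fingers":{"type":"number"}}}},"squeeze":{"type":"number"}},"required":["plan"]}

```bash
ls; mkdir -p pics; python3 - <<'E'
from bench import monitor, viewer, workorder, nets, r
import cv2,numpy as np
s=monitor.read_state()
for k,v in s.items(): print(k,np.round(v,4))
print(r.grip_depth)
for n in ("scene","top"):
    c=viewer.camera(n); cv2.imwrite(f"pics/{n}0.png",c["color"][...,::-1]); print(n,c["camera_matrix"],c["xyz"],c["rotation"])
    np.savez(f"{n}0.npz",**c)
    for l in ("monitor","stirrer","heater","monitor_switch","stirrer_switch","heater_switch","knob_mark","jar","wrench","beaker"):
        print(l,[(np.round(d["centre"],4),round(d["confidence"],2)) for d in nets.find_in(l,n)])
E
```

```text
pics
time 0.0
joint_positions [ 1.3134  0.3329 -0.0648  1.4609  0.0217  1.3499 -0.0885]
joint_vel [-0.0015 -0.0005 -0.0008 -0.0003  0.001   0.0022 -0.0001]
joint_torque [-8.00000e-04 -6.23249e+01  2.43000e-02 -3.89910e+01 -6.13000e-02
  3.96000e-02  1.00000e-04]
ee_pos [ 0.1453 -0.6076  0.2915]
eef_rot [ 9.931e-01  1.172e-01 -1.000e-04 -7.000e-04]
ft_force [-0.2336 -0.236  -0.2271]
torque [ 0.0078 -0.0458  0.0177]
width 0.0871
0.051
scene [[398.71276852   0.         275.07239271]
 [  0.         398.71276852 208.78849595]
 [  0.           0.           1.        ]] [1.42671721 0.17750123 0.77654592] [ 0.57202128  0.68927797 -0.34740557 -0.27748318]
monitor [(array([0.6158, 0.2512, 0.0783]), 0.93)]
stirrer [(array([0.6537, 0.0135, 0.0794]), 0.77), (array([ 0.5995, -0.2039,  0.0785]), 0.21)]
heater [(array([ 0.5996, -0.2032,  0.0794]), 0.79), (array([0.4731, 0.209 , 0.0729]), 0.59)]
monitor_switch [(array([0.4737, 0.2151, 0.0709]), 0.42)]
stirrer_switch [(array([ 0.5157, -0.0321,  0.0687]), 0.47)]
heater_switch []
knob_mark []
jar []
wrench [(array([0.5482, 0.4324, 0.0085]), 0.8)]
beaker
[... 266 characters left out ...]
onitor [(array([0.526 , 0.2432, 0.0871]), 0.58)]
stirrer [(array([0.572 , 0.0073, 0.0842]), 0.86)]
heater [(array([ 0.5144, -0.2201,  0.0891]), 0.87), (array([ 0.4514, -0.375 ,  0.0622]), 0.55), (array([ 0.4492, -0.2653,  0.0746]), 0.16)]
monitor_switch [(array([0.4568, 0.2138, 0.0702]), 0.56)]
stirrer_switch [(array([0.5361, 0.4345, 0.0051]), 0.75), (array([ 0.5092, -0.0294,  0.0692]), 0.51)]
heater_switch [(array([ 0.4563, -0.2627,  0.0673]), 0.62)]
knob_mark [(array([ 0.4993, -0.034 ,  0.0707]), 0.68), (array([0.5363, 0.0388, 0.0919]), 0.59)]
jar [(array([ 0.4522, -0.3767,  0.0621]), 0.6)]
wrench [(array([0.5346, 0.4319, 0.0059]), 0.83)]
beaker [(array([ 0.6275, -0.4381,  0.0499]), 0.92)]
```

View pics/top0.png

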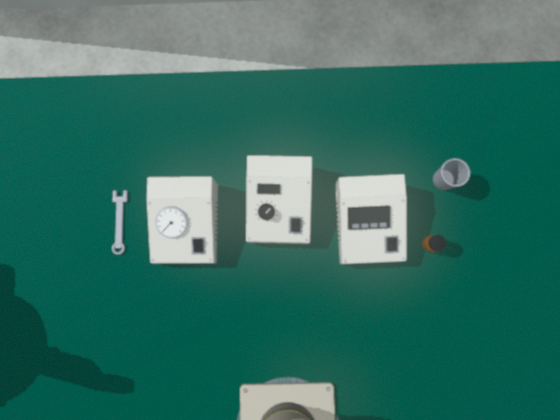

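View pics/scene0.png

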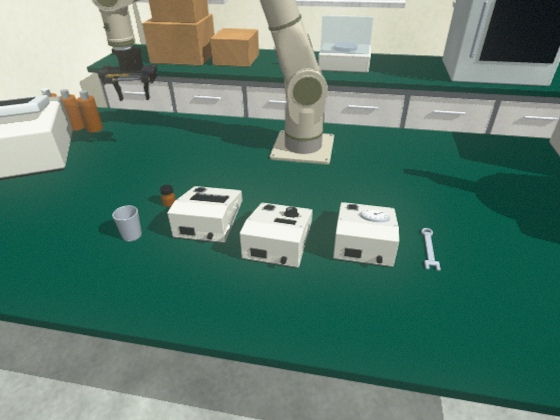

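The top view shows the monitor (dial at 171,222; rocker at 198,245), the stirrer (knob at 266,212; rocker at 296,225) and the heater (display at 369,217; rocker at 392,244). The jar is at 435,243. The arm doesn't block the view of any of them. Next I'll fit the unit poses.

```bash
cat > h.py <<'E'
import numpy as np,cv2
from scipy.spatial.transform import Rotation as R
def cloud(c):
    K=c["camera_matrix"];d=c["depth"];v,u=np.mgrid[:d.shape[0],:d.shape[1]]
    p=np.stack([(u-K[0,2])/K[0,0]*d,(v-K[1,2])/K[1,1]*d,d],-1)
    return p@R.from_quat(c["rotation"]).as_matrix().T+c["xyz"]
E
python3 - <<'E'
from h import *
from scipy.optimize import least_squares
guess=dict(monitor=(.526,.2432),stirrer=(.572,.007),heater=(.514,-.22))
t=np.tan(np.radians(18))
for n in ("top","scene"):
    c=dict(np.load(n+"0.npz"));P=cloud(c);col=c["color"].astype(int)
    print(n,"table z",np.median(P[...,2][(abs(P[...,0]-.4)<.05)&(abs(P[...,1]-.08)<.1)]))
    for k,g in guess.items():
        m=(np.hypot(P[...,0]-g[0],P[...,1]-g[1])<.16)&(P[...,2]>.02)&(P[...,2]<.13)&(c["depth"]>0)
        m&=~((P[...,1]<-.335))
        q=P[m]
        (cx,cy),(w,hh),a=cv2.minAreaRect(q[q[:,2]>.035][:,:2].astype(np.float32))
        # surface-of-box fit: distance to nearest of panel/flat/sides
        def res(v):
            x,y,ya,z0=v;co,si=np.cos(ya),np.sin(ya)
            lx=(q[:,0]-x)*co+(q[:,1]-y)*si; ly=-(q[:,0]-x)*si+(q[:,1]-y)*co; lz=q[:,2]-z0
            ds=np.stack([(lz-50.0e-3-(lx+.105)*t)*.951,lz-.1,lx+.105,lx-.105,ly-.08,ly+.08])
            top=np.minimum((lz-50.0e-3-(lx+.105)*t)*.951,lz-.1)
            sd=np.max(np.stack([top,-lx-.105,lx-.105,ly-.08,-ly-.08]),0)
            return sd
        s=least_squares(res,[cx,cy,0,0],loss="soft_l1",f_scale=.002)
        x,y,ya,z0=s.x
        b=np.array([x,y,z0])+R.from_euler("z",ya).apply([-.064,-.043,.070])
        # dark rocker blob near prediction
        dk=(col.sum(-1)<150)&(np.hypot(P[...,0]-b[0],P[...,1]-b[1])<.03)&(P[...,2]>.055)
        rk=P[dk]
        print(k,"rect",np.round((cx,cy,w,hh,a),3),"fit",np.round(s.x,4),"rms",np.sqrt(np.mean(s.fun**2)).round(4),"switch",np.round(b,4),"dark",dk.sum(),np.round(rk.mean(0),4), (np.round((rk.min(0)+rk.max(0))/2,4)))
E
```

```text
top table z 0.0012520317262272318<stdin>:27: RuntimeWarning: Mean of empty slice.
  ret = um.true_divide(
Traceback (most recent call last):
ValueError: zero-size array to reduction operation minimum which has no identity
```

```bash
python3 - <<'E'
import cv2
i=cv2.imread("pics/top0.png")
j=i[140:280,140:450]; cv2.imwrite("pics/topcrop.png",cv2.resize(j,None,fx=2.55,fy=2.55,interpolation=cv2.INTER_CUBIC))
E
```

```text
(no output)
```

View pics/topcrop.png

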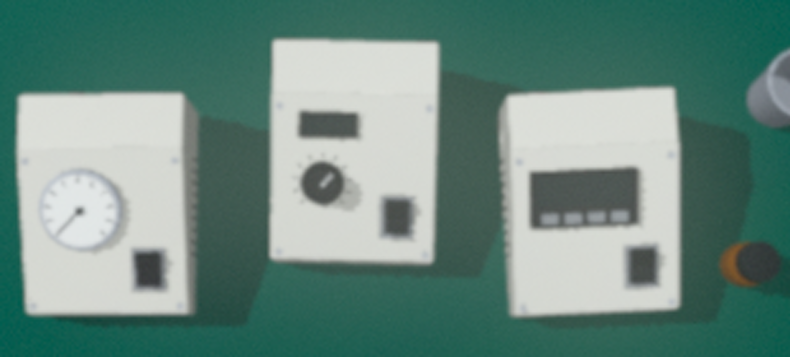

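```bash
cat > fit.py <<'E'
from h import *
from scipy.optimize import minimize
guess=dict(monitor=(.526,.2432),stirrer=(.572,.007),heater=(.514,-.22))
t=np.tan(np.radians(18))
def hf(lx,ly):
    z=np.minimum(.05+(lx+.105)*t,.1)
    return np.where((abs(lx)<.105)&(abs(ly)<.08),z,0)
def fit(c,k,g):
    """silhouette fit: render the box outline via convex hull of projected corners vs. mask of non-green"""
    K=c["camera_matrix"];Rc=R.from_quat(c["rotation"]).as_matrix()
    P=cloud(c);h,w=c["depth"].shape
    m=(np.hypot(P[...,0]-g[0],P[...,1]-g[1])<.17)&(P[...,2]>.012)&(P[...,1]>-.335)
    m=cv2.morphologyEx(m.astype(np.uint8),cv2.MORPH_OPEN,np.ones((3,3)))
    m=cv2.GaussianBlur(m.astype(np.float32),(0,0),1)
    xr=.105-.055
    C=np.array([[x,y,z] for y in(-.08,.08) for x,z in((-.105,0.012),(-.105,.05),(xr,.1),(.105,.1),(.105,0.012))])
    def pj(v):
        W=R.from_euler("z",v[2]).apply(C)+[v[0],v[1],0]
        q=(W-c["xyz"])@Rc; return q[:,:2]/q[:,2:]*K[0,0]+K[:2,2]
    def cost(v):
        im=np.zeros((h,w),np.uint8)
        hl=cv2.convexHull(pj(v).astype(np.float32))
        cv2.fillConvexPoly(im,np.round(hl*16).astype(np.int32),255,cv2.LINE_AA,4)
        im=cv2.GaussianBlur(im.astype(np.float32)/255,(0,0),1)
        return ((im-m)**2).sum()
    best=min((minimize(cost,[g[0]+.02,g[1],y0],method="Nelder-Mead",options=dict(initial_simplex=np.array([[g[0]+.02,g[1],y0],[g[0],g[1],y0],[g[0]+.02,g[1]+.02,y0],[g[0]+.02,g[1],y0+.1]]),xatol=1e-5,fatol=1e-3)) for y0 in(-.1,0,.1)),key=lambda s:s.fun)
    return best
E
python3 - <<'E'
from fit import *
for n in ("top","scene"):
    c=dict(np.load(n+"0.npz"));P=cloud(c);col=c["color"].astype(int)
    for k,g in guess.items():
        s=fit(c,k,g);x,y,ya=s.x
        b=np.array([x,y,0])+R.from_euler("z",ya).apply([-.064,-.043,.070])
        q=R.from_euler("z",-ya).apply(P.reshape(-1,3)-[x,y,0]).reshape(P.shape)
        ms=(abs(q[...,0]+.064)<.033)&(abs(q[...,1]+.043)<.028)&(q[...,2]>.05)
        g_=col.sum(-1)
        thr=(g_[ms].min()+np.percentile(g_[ms],90))/2
        rk=q[ms&(g_<thr)]
        pn=(abs(q[...,0]+.03)<.065)&(abs(q[...,1])<.07)&(g_>400)
        dz=q[pn][:,2]-(.05+(q[pn][:,0]+.105)*t)
        print(n,k,"fit",np.round(s.x,4),"cost",round(s.fun,1),"switch",np.round(b,4),"dark",len(rk),thr,"local bbox mid",np.round((np.percentile(rk,2,axis=0)+np.percentile(rk,98,axis=0))/2,4),"mean",np.round(rk.mean(0),4),"panel dz",np.median(dz).round(4))
E
```

```text
top monitor fit [ 0.5219  0.2505 -0.0263] cost 237.3 switch [0.4568 0.2092 0.07  ] dark 159 406.0 local bbox mid [-0.0621 -0.0443  0.0716] mean [-0.0617 -0.0449  0.0706] panel dz 0.001
top stirrer fit [ 0.5677  0.0069 -0.0548] cost 734.8 switch [ 0.5015 -0.0325  0.07  ] dark 169 431.5 local bbox mid [-0.0618 -0.0449  0.0699] mean [-0.0621 -0.0448  0.0701] panel dz 0.0001
top heater fit [ 0.5118 -0.2228  0.0194] cost 344.5 switch [ 0.4486 -0.267   0.07  ] dark 174 426.5 local bbox mid [-0.0623 -0.0448  0.0706] mean [-0.0625 -0.044   0.0706] panel dz 0.0007
scene monitor fit [ 0.5223  0.2531 -0.022 ] cost 191.1 switch [0.4573 0.2116 0.07  ] dark 57 439.5 local bbox mid [-0.0585 -0.0447  0.0719] mean [-0.0527 -0.0445  0.0721] panel dz 0.0
scene stirrer fit [ 0.5682  0.0094 -0.0327] cost 580.1 switch [ 0.5029 -0.0315  0.07  ] dark 55 442.5 local bbox mid [-0.0586 -0.0435  0.0717] mean [-0.0545 -0.0419  0.0717] panel dz -0.0003
scene heater fit [ 0.5128 -0.2208  0.0462] cost 84.7 switch [ 0.4509 -0.2667  0.07  ] dark 45 431.4 local bbox mid [-0.0611 -0.0409  0.0715] mean [-0.0552 -0.0394  0.072 ] panel dz 0.0001
```

```bash
cat > go.py <<'E'
from h import *
from bench import monitor
SW=dict(monitor=((.4575,.2100,.070),-.024),stirrer=((.5025,-.0325,.070),-.04),heater=((.450,-.267,.070),.03))
a=np.radians(18);c,s=np.cos(a),np.sin(a)
def Rt(k): 
    return R.from_euler("z",SW[k][1])*R.from_matrix(np.array([[c,0,s],[0,-1,0],[s,0,-c]]))
def target(k,up,sl=.013):
    """TCP pose with fingertips `up` above the ON plane, `sl` up-slope of the pivot"""
    r_=Rt(k);tip=np.array(SW[k][0])+r_.apply([sl,0,-up]);return tip-r_.apply([0,0,.07]),r_
def rel(p,r_,p0=None,r0=None):
    st=monitor.read_state()
    p0=st["ee_pos"] if p0 is None else p0;r0=R.from_quat(st["eef_rot"]) if r0 is None else r0
    return np.round(r0.inv().apply(np.array(p)-p0),4),np.round((r0.inv()*r_).as_rotvec()/2/np.pi,4)
E
python3 - <<'E'
from go import *
print(monitor.read_state()["ee_pos"],target("monitor",.03)[0],target("stirrer",.03)[0],target("heater",.03)[0])
r_=Rt("monitor")
for p in [(.40,-.35,.29),(.48,-.1,.27),(.47,.05,.26)]: print(p,rel(p,r_))
print(rel(*target("monitor",.06)),rel(*target("monitor",.03)))
E
```

```text
[ 0.14540484 -0.60785832  0.29227676] [0.43896737 0.21044487 0.16912287] [ 0.48397686 -0.03175868  0.16912287] [ 0.43147038 -0.26755606  0.16912287]
(0.4, -0.35, 0.29) (array([ 0.3076, -0.1916,  0.0023]), array([-0.0065,  0.0497,  0.0408]))
(0.48, -0.1, 0.27) (array([ 0.4435, -0.4161,  0.0223]), array([-0.0065,  0.0497,  0.0408]))
(0.47, 0.05, 0.26) (array([ 0.4687, -0.5643,  0.0323]), array([-0.0065,  0.0497,  0.0408]))
(array([ 0.4669, -0.73  ,  0.0946]), array([-0.0065,  0.0497,  0.0408])) (array([ 0.4758, -0.7276,  0.1231]), array([-0.0065,  0.0497,  0.0408]))
```

Request:
drive_tool:
  plan:
    - {"x": 0.3076, "y": -0.1916, "z": 0.0, "rx": -0.0065, "ry": 0.0497, "rz": 0.0408, "fingers": 0}
    - {"x": 0.3076, "y": -0.1916, "z": 0.0, "rx": -0.0065, "ry": 0.0497, "rz": 0.0408, "fingers": 0}
    - {"x": 0.3076, "y": -0.1916, "z": 0.0, "rx": -0.0065, "ry": 0.0497, "rz": 0.0408, "fingers": 0}
    - {"x": 0.3076, "y": -0.1916, "z": 0.0, "rx": -0.0065, "ry": 0.0497, "rz": 0.0408, "fingers": 0}
    - {"x": 0.3076, "y": -0.1916, "z": 0.0, "rx": -0.0065, "ry": 0.0497, "rz": 0.0408, "fingers": 0}
    - {"x": 0.3076, "y": -0.1916, "z": 0.0, "rx": -0.0065, "ry": 0.0497, "rz": 0.0408, "fingers": 0}
    - {"x": 0.4435, "y": -0.4161, "z": 0.02, "rx": -0.0065, "ry": 0.0497, "rz": 0.0408, "fingers": 0}
    - {"x": 0.4435, "y": -0.4161, "z": 0.02, "rx": -0.0065, "ry": 0.0497, "rz": 0.0408, "fingers": 0}
    - {"x": 0.4435, "y": -0.4161, "z": 0.02, "rx": -0.0065, "ry": 0.0497, "rz": 0.0408, "fingers": 0}
    - {"x": 0.4435, "y": -0.4161, "z": 0.02, "rx": -0.0065, "ry": 0.0497, "rz": 0.0408, "fingers": 0}
    - {"x": 0.4435, "y": -0.4161, "z": 0.02, "rx": -0.0065, "ry": 0.0497, "rz": 0.0408, "fingers": 0}

```text
time: 2.48
ee_pos: [0.4807, -0.0958, 0.2725]
eef_rot: [0.988, -0.009, 0.157, 0.002]
ft_force: [-0.9, -0.0, 0.2]
width: 0.0003
```

```bash
python3 - <<'E'
from go import *
st=monitor.read_state();print(np.round(st["joint_positions"],2),np.round(st["ft_force"],2),st["width"])
r_=Rt("monitor")
print(rel((.46,.08,.26),r_),rel(*target("monitor",.07)),rel(*target("monitor",.03)))
E
```

```text
[ 0.84 -0.12 -0.66  2.01 -0.16  0.92 -1.34] [-0.89 -0.04  0.16] 0.0003497844777742784
(array([-0.0264, -0.1754,  0.0043]), array([-0.0002, -0.0001,  0.001 ])) (array([-0.0767, -0.3056,  0.0434]), array([-0.0002, -0.0001,  0.001 ])) (array([-0.0767, -0.3056,  0.0834]), array([-0.0002, -0.0001,  0.001 ]))
```

Request:
drive_tool:
  plan:
    - {"x": -0.0264, "y": -0.1754, "z": 0.0, "rz": 0.001}
    - {"x": -0.0264, "y": -0.1754, "z": 0.0, "rz": 0.001}
    - {"x": -0.0264, "y": -0.1754, "z": 0.0, "rz": 0.001}
    - {"x": -0.0767, "y": -0.3056, "z": 0.043, "rz": 0.001}
    - {"x": -0.0767, "y": -0.3056, "z": 0.043, "rz": 0.001}
    - {"x": -0.0767, "y": -0.3056, "z": 0.043, "rz": 0.001}
    - {"x": -0.0767, "y": -0.3056, "z": 0.083, "rz": 0.001}
    - {"x": -0.0767, "y": -0.3056, "z": 0.083, "rz": 0.001}
    - {"x": -0.0767, "y": -0.3056, "z": 0.083, "rz": 0.001}

```text
validation failed for argument at $.pl...
```

```bash
python3 - <<'E'
from go import *
from bench import viewer
st=monitor.read_state();print(np.round(st["joint_positions"],2),np.round(st["ft_force"],2))
print(rel(*target("monitor",.03)),rel(*target("monitor",.0)))
for n in ("top","scene"):
    c_=viewer.camera(n);im=c_["color"][...,::-1]
    im=im[170:300,130:260] if n=="top" else im[150:280,300:430]
    cv2.imwrite(f"pics/{n}1.png",cv2.resize(im,(560,560),interpolation=cv2.INTER_CUBIC))
E
python3 -c "
import cv2,numpy as np
cv2.imwrite('pics/p1.png',cv2.resize(np.hstack([cv2.imread('pics/top1.png'),cv2.imread('pics/scene1.png')]),(800,400)))"
```

```text
[ 0.84 -0.12 -0.66  2.01 -0.16  0.92 -1.34] [-0.89 -0.04  0.16]
(array([-0.0767, -0.3056,  0.0834]), array([-0.0002, -0.0001,  0.001 ])) (array([-0.0767, -0.3056,  0.1134]), array([-0.0002, -0.0001,  0.001 ]))
```

View pics/p1.png

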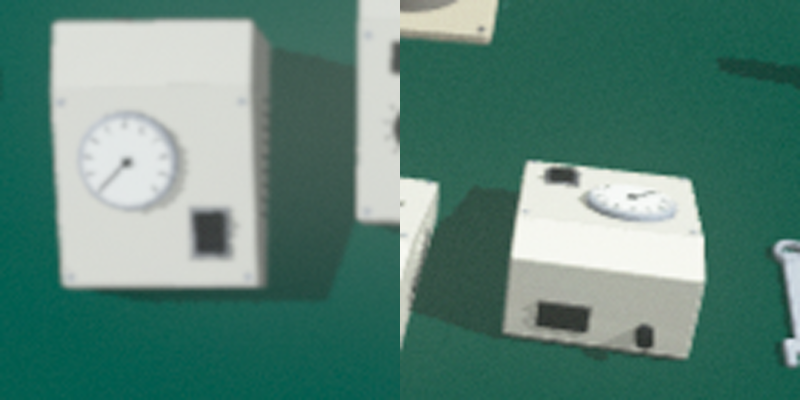

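The move was refused at validation, probably because of fields I left out, so the arm hasn't moved. I'll resend it with every field filled in.

Request:
drive_tool:
  plan:
    - {"x": -0.026, "y": -0.175, "z": 0.0, "rx": 0, "ry": 0, "rz": 0.001, "fingers": 0}
    - {"x": -0.026, "y": -0.175, "z": 0.0, "rx": 0, "ry": 0, "rz": 0.001, "fingers": 0}
    - {"x": -0.026, "y": -0.175, "z": 0.0, "rx": 0, "ry": 0, "rz": 0.001, "fingers": 0}
    - {"x": -0.0767, "y": -0.3056, "z": 0.043, "rx": 0, "ry": 0, "rz": 0.001, "fingers": 0}
    - {"x": -0.0767, "y": -0.3056, "z": 0.043, "rx": 0, "ry": 0, "rz": 0.001, "fingers": 0}
    - {"x": -0.0767, "y": -0.3056, "z": 0.043, "rx": 0, "ry": 0, "rz": 0.001, "fingers": 0}
    - {"x": -0.0767, "y": -0.3056, "z": 0.083, "rx": 0, "ry": 0, "rz": 0.001, "fingers": 0}
    - {"x": -0.0767, "y": -0.3056, "z": 0.083, "rx": 0, "ry": 0, "rz": 0.001, "fingers": 0}
    - {"x": -0.0767, "y": -0.3056, "z": 0.083, "rx": 0, "ry": 0, "rz": 0.001, "fingers": 0}

```text
time: 3.7
ee_pos: [0.4401, 0.2051, 0.1684]
eef_rot: [0.988, -0.016, 0.155, 0.001]
ft_force: [-0.1, 0.8, 0.4]
width: 0.0003
```

```bash
cat > look.py <<'E'
import sys
from go import *
from bench import viewer
tag=sys.argv[1];k=sys.argv[2]
st=monitor.read_state();print(st["time"],np.round(st["ft_force"],2),"along tool",np.round(R.from_quat(st["eef_rot"]).inv().apply(st["ft_force"]),2))
print("to 30:",rel(*target(k,.03)),"to 0:",rel(*target(k,.0)))
I=[]
for n in ("top","scene"):
    c_=viewer.camera(n);np.savez(f"{n}_{tag}.npz",**c_);im=np.ascontiguousarray(c_["color"][...,::-1])
    q=(np.array(SW[k][0])-c_["xyz"])@R.from_quat(c_["rotation"]).as_matrix();u,v=(q[:2]/q[2]*c_["camera_matrix"][0,0]+c_["camera_matrix"][:2,2]).astype(int)
    im=im[v-45:v+45,u-45:u+45];print(n,"crop centre",u,v)
    I.append(cv2.resize(im,(400,400),interpolation=cv2.INTER_CUBIC))
cv2.imwrite(f"pics/{tag}.png",np.hstack(I))
E
python3 look.py m1 monitor
```

```text
3.7 [-0.1   0.82  0.37] along tool [-0.01 -0.82 -0.39]
to 30: (array([-0.001 , -0.0053, -0.001 ]), array([ 0.    ,  0.0006, -0.0013])) to 0: (array([-0.0009, -0.0053,  0.029 ]), array([ 0.    ,  0.0006, -0.0013]))
top crop centre 196 245
scene crop centre 352 204
```

View pics/m1.png

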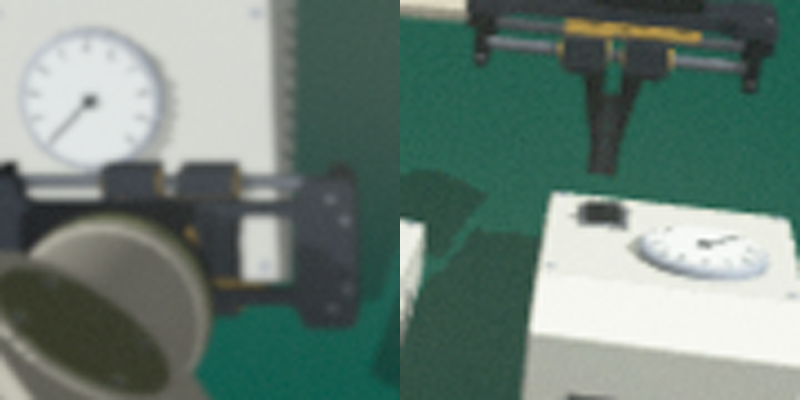

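Left (top camera): the gripper hides the rocker. Right (scene camera): the closed fingertips hang just above the rocker and in line with it. The arm was still settling, so I'll read the state again before pressing.

```bash
python3 -c "
from go import *
st=monitor.read_state();print(st['time'],st['ee_pos'],np.round(st['ft_force'],2))
print(rel(*target('monitor',.0)))"
```

```text
3.8 [0.4403184  0.20583365 0.16982079] [ 0.36 -0.1  -0.31]
(array([-0.0016, -0.0046,  0.0302]), array([ 0.0001,  0.0001, -0.0011]))
```

Request:
drive_tool:
  plan:
    - {"x": -0.0016, "y": -0.0046, "z": 0.01, "rx": 0, "ry": 0, "rz": -0.001, "fingers": 0}
    - {"x": -0.0016, "y": -0.0046, "z": 0.017, "rx": 0, "ry": 0, "rz": -0.001, "fingers": 0}
    - {"x": -0.0016, "y": -0.0046, "z": 0.017, "rx": 0, "ry": 0, "rz": -0.001, "fingers": 0}
    - {"x": -0.0016, "y": -0.0046, "z": 0.017, "rx": 0, "ry": 0, "rz": -0.001, "fingers": 0}

```text
time: 4.3
ee_pos: [0.4441, 0.2109, 0.1537]
eef_rot: [0.988, -0.012, 0.157, 0.002]
ft_force: [-0.6, -0.6, 0.1]
width: 0.0008
```

```bash
python3 look.py m2 monitor
```

```text
4.3 [-0.56 -0.57  0.13] along tool [-0.48  0.58 -0.29]
to 30: (array([-0.0001,  0.0006, -0.0162]), array([ 0.0001, -0.0002,  0.    ])) to 0: (array([-0.0001,  0.0006,  0.0138]), array([ 0.0001, -0.0002,  0.    ]))
top crop centre 196 245
scene crop centre 352 204
```

View pics/m2.png

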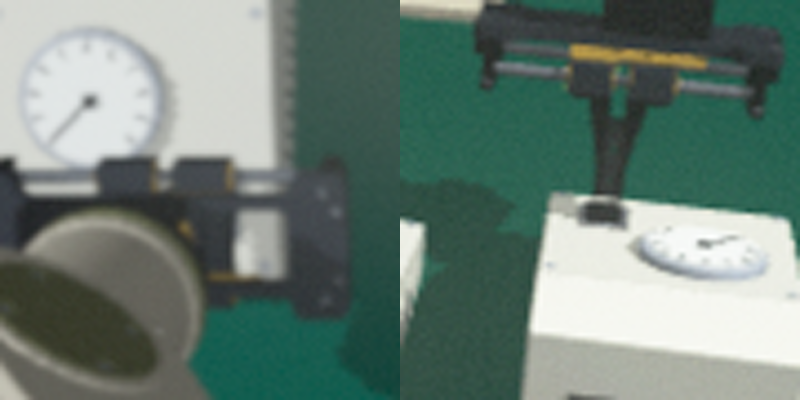

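The fingertips are centred on the rocker (about 605,205 in the right crop). I'll press in small steps.

Request:
drive_tool:
  plan:
    - {"x": 0, "y": 0.0, "z": 0.003, "rx": 0, "ry": 0, "rz": 0, "fingers": 0}
    - {"x": 0, "y": 0.0, "z": 0.006, "rx": 0, "ry": 0, "rz": 0, "fingers": 0}
    - {"x": 0, "y": 0.0, "z": 0.008, "rx": 0, "ry": 0, "rz": 0, "fingers": 0}
    - {"x": 0, "y": 0.0, "z": 0.009, "rx": 0, "ry": 0, "rz": 0, "fingers": 0}
    - {"x": 0, "y": 0.0, "z": 0.01, "rx": 0, "ry": 0, "rz": 0, "fingers": 0}
    - {"x": 0, "y": 0.0, "z": 0.011, "rx": 0, "ry": 0, "rz": 0, "fingers": 0}
    - {"x": 0, "y": 0.0, "z": 0.012, "rx": 0, "ry": 0, "rz": 0, "fingers": 0}
    - {"x": 0, "y": 0.0, "z": 0.012, "rx": 0, "ry": 0, "rz": 0, "fingers": 0}

```text
time: 5.4
ee_pos: [0.4475, 0.2112, 0.1414]
eef_rot: [0.988, -0.012, 0.156, 0.002]
ft_force: [0.7, -0.0, 1.1]
width: 0.0005
```

```bash
cat > st.py <<'E'
import sys
from go import *
st=monitor.read_state();print(round(st["time"],2),"tool force",np.round(R.from_quat(st["eef_rot"]).inv().apply(st["ft_force"]),2))
print("to 0:",rel(*target(sys.argv[1],.0)))
E
python3 st.py monitor
```

```text
5.4 tool force [ 1.   -0.02 -0.84]
to 0: (array([0.0005, 0.0009, 0.0011]), array([0.    , 0.    , 0.0001]))
```

Request:
drive_tool:
  plan:
    - {"x": 0, "y": 0.0, "z": 0.0007, "rx": 0, "ry": 0, "rz": 0, "fingers": 0}
    - {"x": 0, "y": 0.0, "z": 0.0015, "rx": 0, "ry": 0, "rz": 0, "fingers": 0}
    - {"x": 0, "y": 0.0, "z": 0.0015, "rx": 0, "ry": 0, "rz": 0, "fingers": 0}

```text
time: 5.78
ee_pos: [0.4479, 0.2111, 0.1399]
eef_rot: [0.988, -0.012, 0.156, 0.002]
ft_force: [0.6, 0.8, 0.9]
width: 0.0005
```

```bash
python3 st.py monitor
```

```text
5.78 tool force [ 0.82 -0.79 -0.72]
to 0: (array([ 0.0006,  0.0009, -0.0005]), array([0.    , 0.    , 0.0001]))
```

Request:
drive_tool:
  plan:
    - {"x": 0, "y": 0.0, "z": 0.0007, "rx": 0, "ry": 0, "rz": 0, "fingers": 0}
    - {"x": 0, "y": 0.0, "z": 0.0015, "rx": 0, "ry": 0, "rz": 0, "fingers": 0}
    - {"x": 0, "y": 0.0, "z": 0.0015, "rx": 0, "ry": 0, "rz": 0, "fingers": 0}

```text
time: 6.15
ee_pos: [0.4483, 0.2111, 0.1387]
eef_rot: [0.988, -0.012, 0.156, 0.002]
ft_force: [-3.5, -1.8, 7.0]
width: 0.0007
```

```bash
python3 look.py m3 monitor
```

```text
6.15 [-3.52 -1.78  7.01] along tool [-1.14  1.87 -7.74]
to 30: (array([ 0.0005,  0.0009, -0.0318]), array([0.0001, 0.    , 0.0001])) to 0: (array([ 0.0005,  0.0009, -0.0018]), array([0.0001, 0.    , 0.0001]))
top crop centre 196 245
scene crop centre 352 204
```

View pics/m3.png

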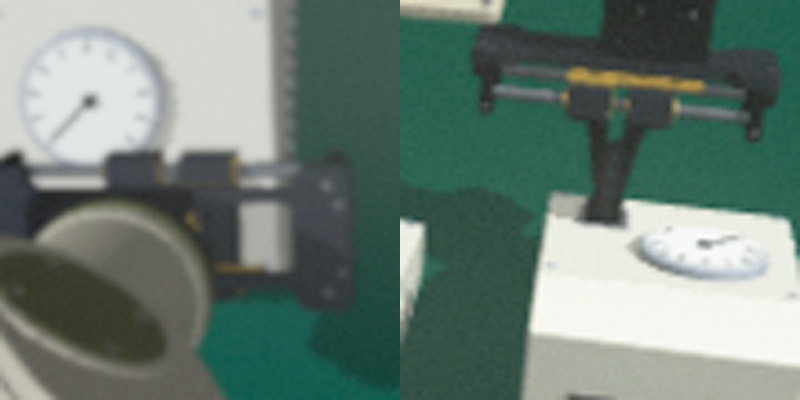

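The force rose to 7.7 N about 1.8 mm below the nominal on plane, which fits the rocker at its stop on the gasket. I'll back off and check the rocker before going on.

Request:
drive_tool:
  plan:
    - {"x": 0, "y": 0, "z": -0.02, "rx": 0, "ry": 0, "rz": 0, "fingers": 0}
    - {"x": 0, "y": 0, "z": -0.06, "rx": 0, "ry": 0, "rz": 0, "fingers": 0}
    - {"x": 0.0, "y": 0.05, "z": -0.08, "rx": 0, "ry": 0, "rz": 0, "fingers": 0}
    - {"x": 0.0, "y": 0.11, "z": -0.08, "rx": 0, "ry": 0, "rz": 0, "fingers": 0}
    - {"x": 0.02, "y": 0.17, "z": -0.07, "rx": 0, "ry": 0, "rz": 0, "fingers": 0}
    - {"x": 0.045, "y": 0.23, "z": -0.07, "rx": 0, "ry": 0, "rz": 0, "fingers": 0}
    - {"x": 0.045, "y": 0.24, "z": -0.05, "rx": 0, "ry": 0, "rz": 0, "fingers": 0}
    - {"x": 0.045, "y": 0.24, "z": -0.05, "rx": 0, "ry": 0, "rz": 0, "fingers": 0}
    - {"x": 0.045, "y": 0.24, "z": -0.05, "rx": 0, "ry": 0, "rz": 0, "fingers": 0}

```text
time: 7.38
ee_pos: [0.4697, -0.0285, 0.2002]
eef_rot: [0.988, -0.011, 0.156, 0.002]
ft_force: [-0.4, 0.5, -0.1]
width: 0.0003
```

```bash
python3 look.py m4 monitor; python3 st.py stirrer; python3 - <<'E'
from go import *
for tag in ("0","_m4"):
  for n in ("top","scene"):
    c=dict(np.load(f"{n}{tag}.npz"));P=cloud(c)
    q=R.from_euler("z",.024).apply(P.reshape(-1,3)-[*SW["monitor"][0][:2],0])
    q=q[(abs(q[:,1])<.009)&(abs(q[:,0])<.025)&(q[:,2]>.03)]
    sl=q[:,0]*np.cos(a)+(q[:,2]-.07)*np.sin(a); nz=-q[:,0]*np.sin(a)+(q[:,2]-.07)*np.cos(a)
    print(tag,n,[(b,np.round(np.median(nz[(sl*1e3>=b)&(sl*1e3<b+4)])*1e3,1),int(((sl*1e3>=b)&(sl*1e3<b+4)).sum())) for b in range(-24,24,4) if ((sl*1e3>=b)&(sl*1e3<b+4)).any()])
E
```

```text
7.375 [-0.41  0.48 -0.09] along tool [-0.42 -0.47 -0.04]
to 30: (array([-0.0439, -0.2382,  0.0184]), array([-0.0001,  0.0001,  0.0002])) to 0: (array([-0.0439, -0.2381,  0.0484]), array([-0.0001,  0.0001,  0.0002]))
top crop centre 196 245
scene crop centre 352 204
7.47 tool force [ 0.41 -0.27  0.68]
to 0: (array([0.0036, 0.0032, 0.0643]), array([-0.0008, -0.0001,  0.0028]))
0 top [(-24, np.float64(-5.1), 9), (-20, np.float64(-3.5), 6), (-16, np.float64(-0.9), 13), (-12, np.float64(-1.6), 10), (-8, np.float64(-0.1), 11), (-4, np.float64(-1.5), 13), (0, np.float64(1.9), 8), (4, np.float64(0.9), 10), (8, np.float64(3.6), 12), (12, np.float64(3.2), 13), (16, np.float64(-1.6), 18), (20, np.float64(-5.7), 13)]
0 scene [(-16, np.float64(-1.4), 2), (-12, np.float64(-0.4), 3), (-8, np.float64(-1.4), 3), (0, np.float64(0.3), 1), (12, np.float64(-1.2), 9), (16, np.float64(0.2), 13), (20, np.float64(-5.4), 6)]
_m4 top [(-24, np.float64(-4.0), 9), (-20, np.float64(-4.5), 6), (-16, np.float64(3.4), 10), (-12, np.float64(4.4), 10), (-8, np.float64(1.5), 14), (-4, np.float64(0.1), 13), (0, np.float64(-1.5), 8), (4, np.float64(-1.1), 12), (8, np.float64(0.8), 11), (12, np.float64(-0.1), 15), (16, np.float64(-3.4), 14), (20, np.float64(-5.4), 13)]
_m4 scene [(-20, np.float64(3.4), 1), (-16, np.float64(4.5), 2), (-12, np.float64(3.5), 5), (-8, np.float64(1.6), 7), (-4, np.float64(1.7), 3), (0, np.float64(-0.2), 5), (4, np.float64(0.2), 1), (8, np.float64(-0.1), 2), (12, np.float64(-1.4), 10), (16, np.float64(-2.3), 5), (20, np.float64(-5.1), 7)]
```

View pics/m4.png

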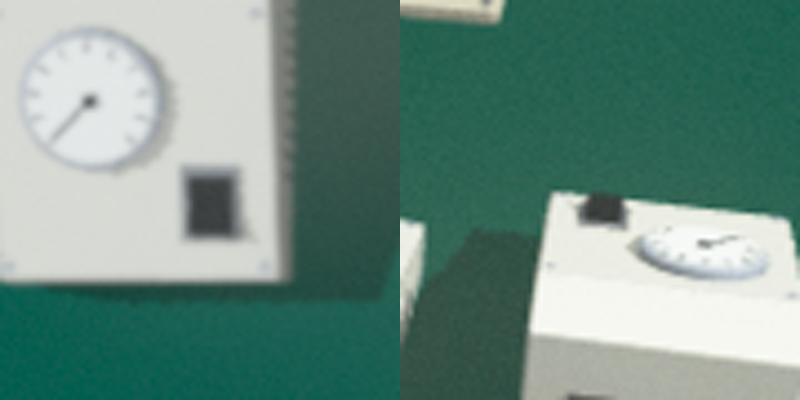

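The monitor's far half is now level with the on plane (about 0 mm) and its near half is up by 4.5 mm, so it has gone right over. In the right crop the raised near half shows at about 605,208. Next, the stirrer.

Request:
drive_tool:
  plan:
    - {"x": 0.0036, "y": 0.0032, "z": 0.01, "rx": -0.0008, "ry": 0, "rz": 0.0028, "fingers": 0}
    - {"x": 0.0036, "y": 0.0032, "z": 0.035, "rx": -0.0008, "ry": 0, "rz": 0.0028, "fingers": 0}
    - {"x": 0.0036, "y": 0.0032, "z": 0.048, "rx": -0.0008, "ry": 0, "rz": 0.0028, "fingers": 0}
    - {"x": 0.0036, "y": 0.0032, "z": 0.05, "rx": -0.0008, "ry": 0, "rz": 0.0028, "fingers": 0}
    - {"x": 0.0036, "y": 0.0032, "z": 0.05, "rx": -0.0008, "ry": 0, "rz": 0.0028, "fingers": 0}
    - {"x": 0.0036, "y": 0.0032, "z": 0.05, "rx": -0.0008, "ry": 0, "rz": 0.0028, "fingers": 0}

```text
time: 8.22
ee_pos: [0.4891, -0.0332, 0.1544]
eef_rot: [0.987, -0.021, 0.157, 0.003]
ft_force: [0.8, -0.0, -0.1]
width: 0.0007
```

```bash
python3 look.py s1 stirrer
```

```text
8.225 [ 0.78 -0.01 -0.06] along tool [ 0.72 -0.02  0.3 ]
to 30: (array([-0.0003, -0.0012, -0.0156]), array([ 0.0001, -0.0001, -0.0003])) to 0: (array([-0.0003, -0.0013,  0.0144]), array([ 0.0001, -0.0001, -0.0003]))
top crop centre 294 225
scene crop centre 268 205
```

View pics/s1.png

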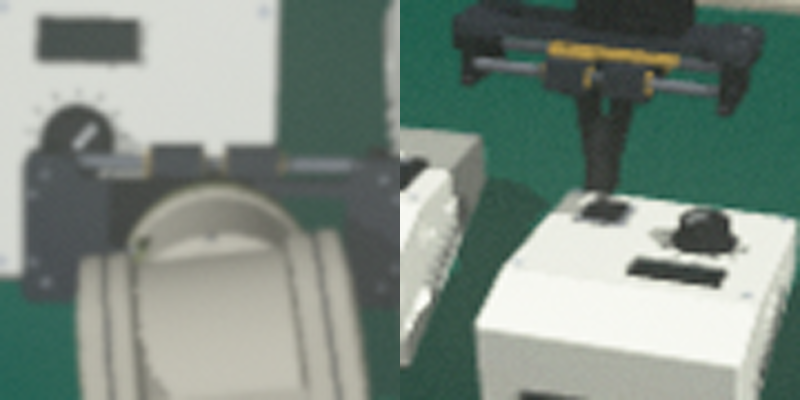

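The fingertips are over the rocker (about 603,200 in the right crop) and the gripper is clear of the knob (705,232). Pressing in steps.

Request:
drive_tool:
  plan:
    - {"x": 0, "y": -0.001, "z": 0.003, "rx": 0, "ry": 0, "rz": 0, "fingers": 0}
    - {"x": 0, "y": -0.001, "z": 0.006, "rx": 0, "ry": 0, "rz": 0, "fingers": 0}
    - {"x": 0, "y": -0.001, "z": 0.008, "rx": 0, "ry": 0, "rz": 0, "fingers": 0}
    - {"x": 0, "y": -0.001, "z": 0.009, "rx": 0, "ry": 0, "rz": 0, "fingers": 0}
    - {"x": 0, "y": -0.001, "z": 0.01, "rx": 0, "ry": 0, "rz": 0, "fingers": 0}
    - {"x": 0, "y": -0.001, "z": 0.011, "rx": 0, "ry": 0, "rz": 0, "fingers": 0}
    - {"x": 0, "y": -0.001, "z": 0.012, "rx": 0, "ry": 0, "rz": 0, "fingers": 0}
    - {"x": 0, "y": -0.001, "z": 0.013, "rx": 0, "ry": 0, "rz": 0, "fingers": 0}
    - {"x": 0, "y": -0.001, "z": 0.013, "rx": 0, "ry": 0, "rz": 0, "fingers": 0}

```text
time: 9.45
ee_pos: [0.493, -0.0324, 0.1414]
eef_rot: [0.987, -0.021, 0.156, 0.003]
ft_force: [0.8, -0.1, 2.4]
width: 0.0004
```

```bash
python3 st.py stirrer
```

```text
9.45 tool force [ 1.52  0.04 -1.98]
to 0: (array([-0.0001, -0.0003,  0.0008]), array([ 0.    , -0.    , -0.0003]))
```

Request:
drive_tool:
  plan:
    - {"x": 0, "y": 0, "z": 0.0007, "rx": 0, "ry": 0, "rz": 0, "fingers": 0}
    - {"x": 0, "y": 0, "z": 0.0015, "rx": 0, "ry": 0, "rz": 0, "fingers": 0}
    - {"x": 0, "y": 0, "z": 0.0015, "rx": 0, "ry": 0, "rz": 0, "fingers": 0}

```text
time: 9.82
ee_pos: [0.4935, -0.0324, 0.14]
eef_rot: [0.987, -0.021, 0.156, 0.003]
ft_force: [-0.4, -0.7, 5.8]
width: 0.0003
```

```bash
python3 st.py stirrer
```

```text
9.82 tool force [ 1.46  0.68 -5.63]
to 0: (array([-0.    , -0.0002, -0.0006]), array([ 0.0001, -0.    , -0.0003]))
```

Request:
drive_tool:
  plan:
    - {"x": 0, "y": 0, "z": 0.0005, "rx": 0, "ry": 0, "rz": 0, "fingers": 0}
    - {"x": 0, "y": 0, "z": 0.001, "rx": 0, "ry": 0, "rz": 0, "fingers": 0}
    - {"x": 0, "y": 0, "z": 0.001, "rx": 0, "ry": 0, "rz": 0, "fingers": 0}

```text
time: 10.2
ee_pos: [0.4938, -0.0324, 0.1392]
eef_rot: [0.987, -0.021, 0.157, 0.003]
ft_force: [-3.1, 0.0, 6.7]
width: 0.0008
```

```bash
python3 st.py stirrer
```

```text
10.2 tool force [-0.87  0.1  -7.37]
to 0: (array([-0.0001, -0.0003, -0.0015]), array([ 0.0001, -0.    , -0.0003]))
```

Request:
drive_tool:
  plan:
    - {"x": 0, "y": 0, "z": -0.02, "rx": 0, "ry": 0, "rz": 0, "fingers": 0}
    - {"x": 0, "y": 0, "z": -0.06, "rx": 0, "ry": 0, "rz": 0, "fingers": 0}
    - {"x": -0.01, "y": 0.05, "z": -0.08, "rx": 0, "ry": 0, "rz": 0, "fingers": 0}
    - {"x": -0.02, "y": 0.11, "z": -0.08, "rx": 0.0035, "ry": 0, "rz": -0.0106, "fingers": 0}
    - {"x": -0.03, "y": 0.17, "z": -0.08, "rx": 0.0035, "ry": 0, "rz": -0.0106, "fingers": 0}
    - {"x": -0.041, "y": 0.23, "z": -0.075, "rx": 0.0035, "ry": 0, "rz": -0.0106, "fingers": 0}
    - {"x": -0.041, "y": 0.236, "z": -0.073, "rx": 0.0035, "ry": 0, "rz": -0.0106, "fingers": 0}
    - {"x": -0.041, "y": 0.236, "z": -0.073, "rx": 0.0035, "ry": 0, "rz": -0.0106, "fingers": 0}
    - {"x": -0.041, "y": 0.236, "z": -0.073, "rx": 0.0035, "ry": 0, "rz": -0.0106, "fingers": 0}

```text
time: 11.32
ee_pos: [0.4226, -0.2642, 0.1956]
eef_rot: [0.988, 0.015, 0.156, -0.003]
ft_force: [0.5, -0.1, -0.3]
width: 0.0006
```

```bash
python3 look.py s4 stirrer; python3 st.py heater; cat > prof.py <<'E'
import sys
from go import *
def prof(tag,k):
  for n in ("top","scene"):
    c=dict(np.load(f"{n}{tag}.npz"));P=cloud(c)
    q=R.from_euler("z",-SW[k][1]).apply(P.reshape(-1,3)-[*SW[k][0][:2],0])
    q=q[(abs(q[:,1])<.009)&(abs(q[:,0])<.025)&(q[:,2]>.03)]
    sl=q[:,0]*np.cos(a)+(q[:,2]-.07)*np.sin(a); nz=-q[:,0]*np.sin(a)+(q[:,2]-.07)*np.cos(a)
    print(tag,n,k,[(b,float(np.round(np.median(nz[(sl*1e3>=b)&(sl*1e3<b+4)])*1e3,1))) for b in range(-24,24,4) if ((sl*1e3>=b)&(sl*1e3<b+4)).any()])
k=sys.argv[1]
for t_ in sys.argv[2:]: prof(t_,k)
E
python3 prof.py stirrer 0 _s4
```

```text
11.325 [ 0.49 -0.07 -0.3 ] along tool [0.37 0.09 0.43]
to 30: (array([ 0.0568, -0.2304,  0.0465]), array([-0.0036,  0.0001,  0.0106])) to 0: (array([ 0.0568, -0.2297,  0.0765]), array([-0.0036,  0.0001,  0.0106]))
top crop centre 294 225
scene crop centre 268 205
11.43 tool force [ 0.37  0.04 -0.18]
to 0: (array([0.    , 0.0034, 0.0581]), array([-0.0001, -0.    ,  0.    ]))
0 top stirrer [(-24, -4.5), (-20, -4.0), (-16, -1.3), (-12, 1.2), (-8, 0.6), (-4, 0.4), (0, 0.8), (4, 3.3), (8, 3.3), (12, 4.9), (16, -4.7), (20, -3.4)]
0 scene stirrer [(-20, -1.0), (-16, -1.0), (-12, -0.2), (-8, -0.1), (-4, 0.4), (12, 0.5), (16, -3.4), (20, -4.8)]
_s4 top stirrer [(-24, -5.9), (-20, 0.5), (-16, 4.4), (-12, 4.7), (-8, 2.6), (-4, 0.4), (0, -0.9), (4, -1.2), (8, -0.4), (12, -0.9), (16, -3.5), (20, -3.5)]
_s4 scene stirrer [(-16, 4.1), (-12, 3.0), (-8, 1.6), (-4, 0.4), (0, -0.6), (4, -0.5), (8, -0.9), (12, -2.5), (16, -4.6), (20, -4.0)]
```

View pics/s4.png

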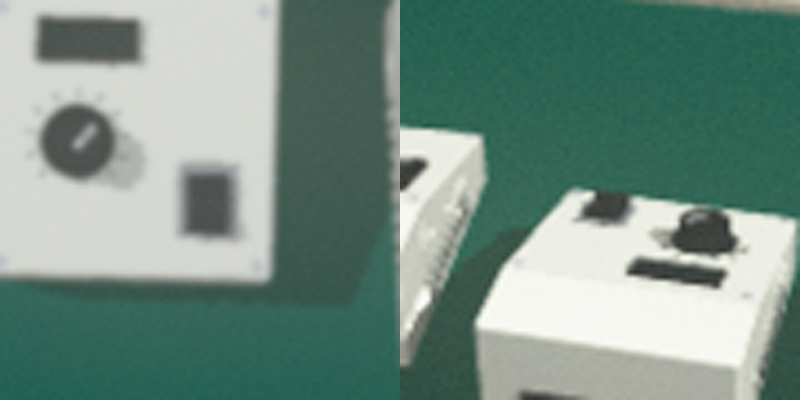

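The stirrer is on too: near half up about 4.5 mm, far half flat, and the knob pointer unchanged at (85,138) in the left crop. Next, the heater.

Request:
drive_tool:
  plan:
    - {"x": 0, "y": 0.003, "z": 0.01, "rx": 0, "ry": 0, "rz": 0, "fingers": 0}
    - {"x": 0, "y": 0.003, "z": 0.03, "rx": 0, "ry": 0, "rz": 0, "fingers": 0}
    - {"x": 0, "y": 0.003, "z": 0.042, "rx": 0, "ry": 0, "rz": 0, "fingers": 0}
    - {"x": 0, "y": 0.003, "z": 0.044, "rx": 0, "ry": 0, "rz": 0, "fingers": 0}
    - {"x": 0, "y": 0.003, "z": 0.044, "rx": 0, "ry": 0, "rz": 0, "fingers": 0}
    - {"x": 0, "y": 0.003, "z": 0.044, "rx": 0, "ry": 0, "rz": 0, "fingers": 0}

```text
time: 12.18
ee_pos: [0.4361, -0.2685, 0.1543]
eef_rot: [0.988, 0.014, 0.157, -0.002]
ft_force: [-0.2, -1.0, -0.2]
width: 0.0005
```

```bash
python3 look.py h1 heater
```

```text
12.175 [-0.24 -0.99 -0.23] along tool [-0.32  0.98  0.13]
to 30: (array([ 0.0002, -0.001 , -0.0155]), array([ 0.0001, -0.0001, -0.0003])) to 0: (array([ 0.0002, -0.001 ,  0.0145]), array([ 0.0001, -0.0001, -0.0003]))
top crop centre 391 244
scene crop centre 199 188
```

View pics/h1.png

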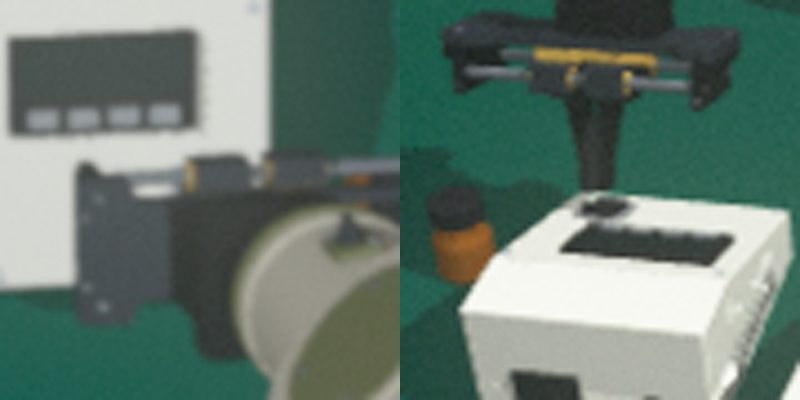

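The fingertips (597,185 in the right crop) sit over the rocker (603,208), and the jar is well clear. Pressing in steps.

Request:
drive_tool:
  plan:
    - {"x": 0, "y": -0.001, "z": 0.003, "rx": 0, "ry": 0, "rz": 0, "fingers": 0}
    - {"x": 0, "y": -0.001, "z": 0.006, "rx": 0, "ry": 0, "rz": 0, "fingers": 0}
    - {"x": 0, "y": -0.001, "z": 0.008, "rx": 0, "ry": 0, "rz": 0, "fingers": 0}
    - {"x": 0, "y": -0.001, "z": 0.009, "rx": 0, "ry": 0, "rz": 0, "fingers": 0}
    - {"x": 0, "y": -0.001, "z": 0.01, "rx": 0, "ry": 0, "rz": 0, "fingers": 0}
    - {"x": 0, "y": -0.001, "z": 0.011, "rx": 0, "ry": 0, "rz": 0, "fingers": 0}
    - {"x": 0, "y": -0.001, "z": 0.012, "rx": 0, "ry": 0, "rz": 0, "fingers": 0}
    - {"x": 0, "y": -0.001, "z": 0.013, "rx": 0, "ry": 0, "rz": 0, "fingers": 0}
    - {"x": 0, "y": -0.001, "z": 0.013, "rx": 0, "ry": 0, "rz": 0, "fingers": 0}

```text
time: 13.4
ee_pos: [0.44, -0.2672, 0.1414]
eef_rot: [0.988, 0.014, 0.156, -0.002]
ft_force: [0.5, -0.4, 2.3]
width: 0.0006
```

```bash
python3 st.py heater
```

```text
13.4 tool force [ 1.21  0.37 -2.06]
to 0: (array([0.0004, 0.0001, 0.001 ]), array([ 0.    , -0.    , -0.0003]))
```

Request:
drive_tool:
  plan:
    - {"x": 0, "y": 0, "z": 0.0007, "rx": 0, "ry": 0, "rz": 0, "fingers": 0}
    - {"x": 0, "y": 0, "z": 0.0015, "rx": 0, "ry": 0, "rz": 0, "fingers": 0}
    - {"x": 0, "y": 0, "z": 0.0015, "rx": 0, "ry": 0, "rz": 0, "fingers": 0}

```text
time: 13.78
ee_pos: [0.4405, -0.2672, 0.1401]
eef_rot: [0.988, 0.014, 0.157, -0.002]
ft_force: [0.1, 0.1, 4.8]
width: 0.0006
```

```bash
python3 st.py heater
```

```text
13.78 tool force [ 1.6  -0.06 -4.48]
to 0: (array([ 0.0004,  0.0001, -0.0003]), array([ 0.    , -0.    , -0.0003]))
```

Request:
drive_tool:
  plan:
    - {"x": 0, "y": 0, "z": 0.0007, "rx": 0, "ry": 0, "rz": 0, "fingers": 0}
    - {"x": 0, "y": 0, "z": 0.0013, "rx": 0, "ry": 0, "rz": 0, "fingers": 0}
    - {"x": 0, "y": 0, "z": 0.0013, "rx": 0, "ry": 0, "rz": 0, "fingers": 0}

```text
time: 14.15
ee_pos: [0.4409, -0.2672, 0.1391]
eef_rot: [0.988, 0.014, 0.157, -0.002]
ft_force: [-1.9, 1.5, 7.7]
width: 0.0002
```

```bash
python3 st.py heater
```

```text
14.15 tool force [ 0.59 -1.51 -7.86]
to 0: (array([ 0.0003,  0.0001, -0.0015]), array([ 0.    , -0.    , -0.0003]))
```

Same signature as the other two (7.9 N). Retracting and moving clear.

Request:
drive_tool:
  plan:
    - {"x": 0, "y": 0, "z": -0.02, "rx": 0, "ry": 0, "rz": 0, "fingers": 0}
    - {"x": 0, "y": 0, "z": -0.07, "rx": 0, "ry": 0, "rz": 0, "fingers": 0}
    - {"x": 0, "y": 0.02, "z": -0.12, "rx": 0, "ry": 0, "rz": 0, "fingers": 0}
    - {"x": 0, "y": 0.08, "z": -0.12, "rx": 0, "ry": 0, "rz": 0, "fingers": 0}
    - {"x": -0.03, "y": 0.13, "z": -0.12, "rx": 0, "ry": 0, "rz": 0, "fingers": 0}
    - {"x": -0.06, "y": 0.18, "z": -0.12, "rx": 0, "ry": 0, "rz": 0, "fingers": 0}
    - {"x": -0.09, "y": 0.23, "z": -0.12, "rx": 0, "ry": 0, "rz": 0, "fingers": 0}
    - {"x": -0.09, "y": 0.23, "z": -0.12, "rx": 0, "ry": 0, "rz": 0, "fingers": 0}
    - {"x": -0.09, "y": 0.23, "z": -0.12, "rx": 0, "ry": 0, "rz": 0, "fingers": 0}

```text
time: 15.28
ee_pos: [0.3247, -0.4999, 0.2242]
eef_rot: [0.988, 0.014, 0.156, -0.003]
ft_force: [0.4, 0.1, 0.7]
width: 0.0002
```

```bash
python3 look.py h4 heater; for k in monitor stirrer heater; do python3 prof.py $k 0 _h4; done
python3 - <<'E'
from fit import *
for n in ("top","scene"):
    for tag in ("0","_h4"):
        c=dict(np.load(n+tag+".npz"))
        for k,g in guess.items():
            s=fit(c,k,g);print(n,tag,k,np.round(s.x,4),round(s.fun,1))
c=dict(np.load("top_h4.npz"));o=dict(np.load("top0.npz"))
cv2.imwrite("pics/final_top.png",c["color"][...,::-1])
print("diff px",[(l,int((np.abs(c["color"].astype(int)-o["color"]).sum(-1)[sl]>90).sum())) for l,sl in dict(wrench=np.s_[180:265,100:140],beaker=np.s_[150:210,425:480],units=np.s_[150:270,140:410]).items()])
E
```

```text
15.275 [0.38 0.06 0.71] along tool [ 0.58 -0.05 -0.56]
to 30: (array([ 0.0906, -0.2291,  0.0878]), array([-0.0003,  0.0001, -0.0004])) to 0: (array([ 0.0906, -0.229 ,  0.1178]), array([-0.0003,  0.0001, -0.0004]))
top crop centre 391 244
scene crop centre 199 188
0 top monitor [(-24, -5.1), (-20, -3.5), (-16, -0.9), (-12, -1.6), (-8, -0.1), (-4, -1.5), (0, 1.9), (4, 0.9), (8, 3.6), (12, 3.2), (16, -1.6), (20, -5.7)]
0 scene monitor [(-16, -1.4), (-12, -0.4), (-8, -1.4), (0, 0.3), (12, -1.2), (16, 0.2), (20, -5.4)]
_h4 top monitor [(-24, -4.6), (-20, -3.9), (-16, 3.2), (-12, 3.6), (-8, 2.1), (-4, -1.0), (0, -0.3), (4, 0.5), (8, -1.3), (12, -0.1), (16, -4.7), (20, -5.8)]
_h4 scene monitor [(-20, 3.5), (-16, 3.3), (-12, 2.9), (-8, 0.7), (-4, 2.5), (0, -0.2), (4, -0.6), (8, -0.4), (12, -1.3), (16, -3.3), (20, -5.8)]
0 top stirrer [(-24, -4.5), (-20, -4.0), (-16, -1.3), (-12, 1.2), (-8, 0.6), (-4, 0.4), (0, 0.8), (4, 3.3), (8, 3.3), (12, 4.9), (16, -4.7), (20, -3.4)]
0 scene stirrer [(-20, -1.0), (-16, -1.0), (-12, -0.2), (-8, -0.1), (-4, 0.4), (12, 0.5), (16, -3.4), (20, -4.8)]
_h4 top s
[... 740 characters left out ...]
4, 0.1), (0, -0.2), (4, -1.2), (8, -0.3), (12, -5.4), (16, -4.4), (20, -5.4)]
top 0 monitor [ 0.5219  0.2505 -0.0263] 237.3
top 0 stirrer [ 0.5677  0.0069 -0.0548] 734.8
top 0 heater [ 0.5118 -0.2228  0.0194] 344.5
top _h4 monitor [ 0.5217  0.2508 -0.0275] 242.1
top _h4 stirrer [ 0.5678  0.0072 -0.0563] 715.5
top _h4 heater [ 0.5118 -0.2227  0.0196] 362.1
scene 0 monitor [ 0.5223  0.2531 -0.022 ] 191.1
scene 0 stirrer [ 0.5682  0.0094 -0.0327] 580.1
scene 0 heater [ 0.5128 -0.2208  0.0462] 84.7
scene _h4 monitor [ 0.5224  0.2529 -0.0181] 161.8
scene _h4 stirrer [ 0.5675  0.0093 -0.0224] 580.9
scene _h4 heater [ 0.512  -0.2212  0.0581] 81.7
diff px [('wrench', 0), ('beaker', 0), ('units', 8)]
```

View pics/h4.png

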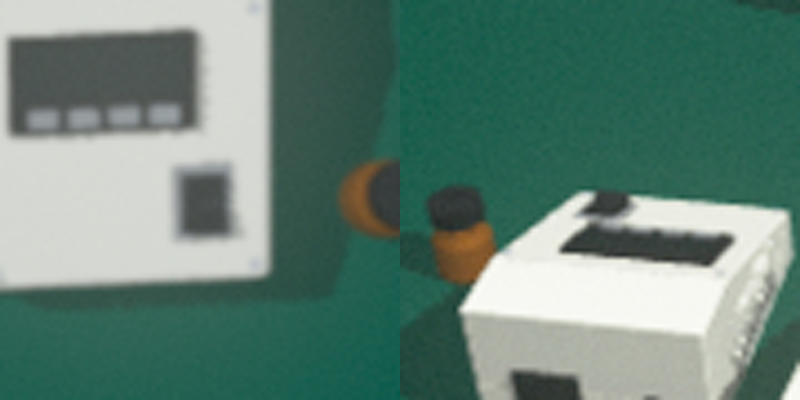

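View pics/final_top.png

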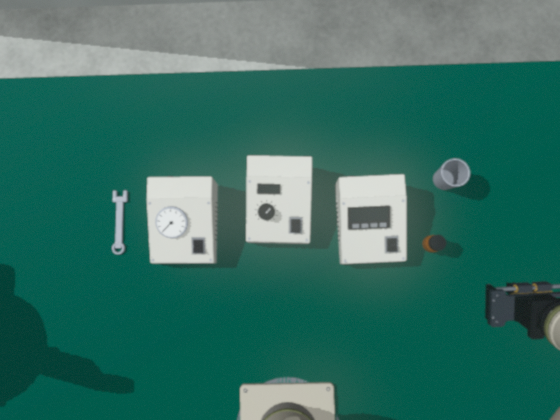

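All three rockers read as on, with the near half raised and the far half flat. The units haven't moved (within 0.3 mm in the top view) and the surrounding things are where they were. The arm is clear, so I'm handing in.

```bash
python3 -c "
from bench import workorder,monitor
print(workorder.close_job()); print(monitor.read_state()['time'])"
```

```text
the job is handed in; nothing more can be done
None
the job is handed in; nothing more can be done
```

I switched on all three units in the order asked: pressure monitor, then stirrer drive, then heater controller. I pressed each far half with closed fingertips up to about 7.5–8 N. The job was handed in at about 15.4 s of the 48 s allowed; no verdict is reported.

**Last checks:**
- **Rockers:** both cameras show all three fully over, with the far half level with the panel and the near half raised about 4–5 mm. I also confirmed each of the first two was on before pressing the next.
- **Units:** they stayed put. The top view agrees to 0.3 mm, and the scene camera to 0.8 mm and about 0.01 rad, within that fit's noise.
- **Knob and surroundings:** the knob pointer looks unchanged, the wrench and beaker show no change at all, and the jar stands where it was. The arm was clear of everything at hand-in.

**What disagreed:**
- **Case angles:** the two cameras disagreed by up to 0.03 rad on how far each case is turned, so I used values in between.
- **Refused move:** one move call was rejected because some fields were missing. It moved nothing, and I resent it.
- **Monitor press:** the force read below 1 N until just before the rocker reached its stop, less than the 2–3 N expected. The pictures afterwards show it is on.

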